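Widen the tamping mat frame by one click and stand the cup in it

TASK

The tamping mat frame is too narrow for the grey cup: press its sprung button, slide the sleeve out, and let the button pop up by itself in the next hole, without forcing the slide once it has clicked. Then set the cup down gently, upright, on the mat between the two fences, and leave the jar, spoon and knock box where they are.

Things in the scene. Friction and masses are not known exactly. Their poses are not given: they have to be found in the camera images.
- frame: Steel tamping mat frame, fixed. Origin on the counter under the inner tube; its +y runs along the tube the way the sleeve slides out, its -x points from tube to mat, z up; turned under 0.35 rad from the world axes. Inner tube 28 mm square, top at 38 mm, along y at x = 0, from y = -106 to +154 mm with its feet (46 mm wide, 44 high). Its hidden latch holes lie inside.
- mat_mid (a point): Middle of the top of the rubber mat on the frame's tray, 5 mm above the counter, at frame x = -81, y = -16 mm. The tray reaches over frame x = -140 to -22 mm and y = -91 to +60 mm; both fences stand across it along frame x.
- sleeve (a joint): Slide of the aluminium sleeve along frame +y, m: 0 at the start, locked in the first hole; end stop 0.084. The next hole's place differs each time, 0.040 to 0.072: feel for it. There the button pops up and the sleeve stops hard, with 2 mm play. Unlocked it slides at 2 to 3 N. More than 30 N on any part of the frame counts as forcing. Sleeve 40 x 90 mm, top at 46 mm, centred at frame y = this value.
- button (a joint): How far the button is pressed down, m: 0 up (locked), 0.0055 just unlocked, 0.008 bottom. Spring 3 N at first, 7 N at the bottom. It cannot pop up while held down, so let go once off the first hole: between holes it stays sunk at about 0.0055 by itself and pops up on reaching a hole from either side.
- button_top (a point): Centre of the top of the button, a black plastic disc 24 mm across on top of the sleeve, its top 57.5 mm above the counter when up (11.5 mm above the sleeve); pressed straight down. At frame x = 0, y = -10 mm at the start; it travels with the sleeve. A tool pressing it can drag the sleeve along by friction.
- thumb_plate (a point): Point on the face, towards the button, of the thumb plate: an upright aluminium plate on the sleeve, 40 mm wide, 6 mm thick, 46 to 86 mm above the counter. The point is 72 mm up and 32 mm from the button's axis along frame +y. Push this face towards frame +y to slide the sleeve.
- fixed_fence (a point): Middle of the top edge of the fixed fence at its inner face: frame x = -85, y = -85 mm, 34 mm above the counter. The fence is 6 mm thick, steel, along frame x from -140 to -18 mm.
- moving_fence (a point): Middle of the top edge of the moving fence (on the sleeve) at its inner face: frame x = -85 mm, y = -45 mm plus the slide, 35 mm above the counter. 6 mm thick, frame x = -140 to -20 mm. The bay between the fences is 40 mm wide at the start, 78 to 114 mm with the sleeve in the next hole, and open at its front (frame -x).
- cup_mid (a point): Centre of the matte grey ceramic cup, 31 mm above its underside: round, no handle, 58 mm across, 62 high, 0.12 to 0.24 kg, upright, on the robot's right. Its place is on the mat, centre at frame x about -85 mm, half-way between the fences; fingers on its front and back (along frame x) stay clear of the fences.
- jar_mid (a point): Middle of a closed glass jar, 76 mm across, 100 mm high, with a steel screw lid: bystander.
- spoon_grip (a point): Handle of a chrome spoon, 130 mm long, lying on the counter: bystander.
- knock_box: Black plastic knock box, round, 120 mm across and 90 mm high, a rubber bar across its mouth; fixed; origin at its underside: bystander.
There are look-alikes about, which are no part of the job. Of the things like the part that bears cup_mid, leave any that is purple or turquoise; of the rest the larger one is meant.

How it is judged:
On the way, in this order (a step that is already met when the one before it is completed fails the run):
1. the button is pressed and the sleeve has left its first hole (value of joint button above 0.004 m and value of joint sleeve above 0.005 m), for 0.05 s.
2. the button has popped up in the next hole (value of joint button below 0.002 m and value of joint sleeve between 0.036 and 0.078 m), for 0.2 s.
At the end, for the whole second after the job is handed in: The button is up (pressed less than 2 mm) with the sleeve locked in the next hole (slid out 36 to 78 mm), and the cup stands upright (within 0.08 rad) and still on the mat between the two fences, its centre 35 to 125 mm in front of the tube's axis (all of step 2 and x of cup_mid in the frame of frame between -0.125 and -0.035 m and y of cup_mid in the frame of fixed_fence above 0.025 m and y of cup_mid in the frame of moving_fence below -0.025 m and z of cup_mid in the frame of frame between 0.032 and 0.04 m and angle between cup_mid's own z axis and vertical below 0.08 rad and linear speed of cup below 0.02 m/s); the robot touches nothing.
It fails at once if the frame, its sleeve or its button is forced (over 30 N from the robot) (contact force between any of the fingers, the arm and frame above 30 N).
It fails at once if the cup is dropped (falls free at over 0.4 m/s) or banged onto the frame (over 60 N between them) (contact force between cup and frame above 60 N or (linear speed of cup above 0.4 m/s and contact force between the fingers and cup below 0.1 N)).
It fails at once if the cup is tipped over (angle between cup_mid's own z axis and vertical above 0.8 rad).
It fails at once if the jar or the spoon is moved by more than 20 mm (distance of any of jar_mid, spoon_grip from where it was at the start of the episode above 0.02 m).
It fails at once if the knock box is struck (over 20 N) (contact force between any of the fingers, the arm and knock_box above 20 N).
It also fails if it takes over 54 s, if anything falls off the work surface, if the arm or the gripper's body presses on something with over 40 N, if the wrist force passes 120 N, or if a joint passes its speed limit or range.

ROBOT

A 6-joint arm with a two-finger parallel gripper is mounted at the origin on the work surface. World frame = base frame: x ahead of the robot, y to its left, z up, the work surface at z = 0. Lengths are in m, angles in rad, forces in N, time in s.
With the tool pointing down it reaches from about 0.35 to 0.775 m from the base axis. Payload 7.3 kg.
Tool frame: the origin (TCP) lies at the very end of the fingers, on their centre line; the grasp point (between the pads) lies 19 mm behind it; x points along the fingers, y is the direction in which the jaws open and shut, and the axes are right-handed (so a half turn about x gives the same grasp; the last joint's range is limited). The gripper opens to 92 mm and grips with 3 to 60 N. Pads are 19 mm wide; open, the fingers measure 130 mm over their backs; the gripper's body (75 mm by 190 mm) begins 47 mm behind the grasp point.
Start: joints at [-1.337, 0.342, 1.524, -0, 1.275, -0.146], TCP at [0.195, -0.488, 0.227] pointing down, gripper open.
Joint ranges: [-2.53, 2.53], [-0.77, 2.02], [0.04, 2.7], [-1, 4.14], [0.28, 2.66], [-3.11, 3.11]. Speed limits (rad/s): [2.57, 2.57, 3.14, 3.14, 3.14, 3.14].

INTERFACE

Orientations are given as [roll, pitch, yaw] about the fixed x, y, z axes, in that order (R = Rz(yaw) Ry(pitch) Rx(roll)).
In Python, from cell import observe, vision, job gives the robot as it stands.
- The arm moves only by the tool send_rows, never from a script. Its argument "motion" is a list of rows, each an object with "hand": the opening, from -1 (shut) to 1 (fully open), so that 0 is half open; "slide": the shift along the tool's x, y, z in mm, a list of three; "spin": the turn about the tool's x in rad. In form: [{"hand": hand, "slide": [tx, ty, tz], "spin": spin}, ...]. A call has 1 to 8 rows; each row shifts and turns the pose as measured when the row begins, along the tool's axes as they then stand; what a row does not reach is not made up. A row lasts 1/10 s, in which the tool goes at most 50 mm and 8.59 degrees, less where a joint would pass 70% of its speed; a pose out of reach is approached as far as the arm can. A call with a gripper value outside its range is refused whole. The fingers move at their own pace and stop on an object; "grip_force" is the grip in N (left out, the last holds). Time passes only in rows, so rows that do not move let the fingers close. It gives the time, the measured TCP pose, the force and the opening at its end, in the units of the state.
- observe(): the state, without advancing time (a new reading comes with each control period).
- vision.read_camera(name): name is "scene" or "top" or "wrist"; returns a dict with "pixels" (400x640x3 uint8, blue, green, red), "range_z" (400x640 float32, m along the optical axis (not along the pixel's ray), 0 where there is no reading), "fx", "fy", "cx", "cy" (pixels), "world_from_camera" (4x4, takes a point from camera to world coordinates); the wrist camera has in their place "T_tool_cam" (4x4, takes a point from camera to tool coordinates, whose origin is the TCP and whose axes are the tool frame's). Camera axes: x right, y down, z forward; pixel columns grow to the right and rows downward; lengths in m; the calibration is good to about 2 mm. A picture is of the moment at which its call begins: read the wrist's pose just before it.
- job.hand_in(): hands the job in, once; it reports no verdict.
Trained networks look in a picture, given as the dict that the camera call returned (one of the last four; its "shot" number tells which), for a name from the list of things; names that differ only in an ending like _2 or _b are one class to them, and where a whole thing is asked for, a point or a joint stands for the part that bears it (a point fixed in the world has none). Each returns a list of dicts, best first, with "conf" (0 to 1); they miss things now and then, are a little off and sometimes report something else, mostly with a low value. They report only what shows in the picture. A call takes as long as a camera call. They do not tell look-alikes from the thing itself.
- vision.search_frame(picture, thing): "uv" ([column, row] in pixels, amid what is visible of it).
- vision.cut_out(picture, thing): "mask" (400x640 bool, what is visible of it) and "uv" ([column, row] in pixels, amid what is visible of it).
The state is a dict: "time": time; "qpos": joint angles; "qvel": joint speeds; "joint_efforts": joint torques, N m; "tool_pos": TCP position; "tool_rot": TCP orientation; "contact_force": force on the tool from outside, world axes, zero at the start; "torque": the same for the moment, N m; "opening": finger opening in m.
Only numpy, scipy, OpenCV 4.12 (cv2) and the standard library are available. Lean on these libraries where they do the work, as an engineer would, in place of code of your own. Each camera call takes 0.05 s, during which the arm holds its last target.

## Working session

There is one attempt and no reset: what is moved stays moved. The work goes in short steps, Python scripts to look and compute and a tool call to move; the robot and the scene stay as the last step left them, time stands still between calls to the robot, and variables do not carry over. Pictures are saved under pics/ and viewed, and the job is handed in when it is done.

Besides the shell and the picture viewer there is one more tool, called after "Emit:" as name(argument=value, ...), one argument or row to a line, values as JSON. send_rows: Moves the arm, as the interface text tells. Its arguments: {"type":"object","properties":{"motion":{"type":"array","items":{"type":"object","properties":{"hand":{"type":"number"},"slide":{"type":"array","items":{"type":"number"}},"spin":{"type":"number"}}}},"grip_force":{"type":"number"}},"required":["motion"]}

```bash
ls; mkdir -p pics; python3 - <<'E'
from cell import observe, vision
import cv2,numpy as np,pickle
print(observe())
for n in ("scene","top","wrist"):
    p=vision.read_camera(n); cv2.imwrite(f"pics/{n}0.png",p["pixels"]); pickle.dump(p,open(f"{n}0.pkl","wb"))
    print(n,[ (k,v) for k,v in p.items() if k not in("pixels","range_z")])
    for t in("frame","button_top","cup_mid","thumb_plate","jar_mid","spoon_grip","knock_box","moving_fence","fixed_fence"):
        print(t,[(np.round(r["uv"]).tolist(),round(r["conf"],2)) for r in vision.search_frame(p,t)])
print(observe()["time"])
E
```

```text
pics
{'time': 0.0, 'qpos': array([-1.33697464e+00,  3.42720447e-01,  1.52503327e+00,  1.66126556e-05,
        1.27536740e+00, -1.46015616e-01]), 'qvel': array([ 0.00063074, -0.00013241,  0.00042801, -0.00017206, -0.00052576,
       -0.00143351]), 'joint_efforts': array([-1.94169712e-03, -4.31246710e+01, -2.44226253e+01,  7.15201395e-02,
        5.60235931e-02, -1.31094862e-04]), 'tool_pos': array([ 0.19457697, -0.48717566,  0.22604046]), 'tool_rot': array([-1.72720475,  1.56926779,  1.79422036]), 'contact_force': array([ 0.65454797, -0.49505304, -0.02958322]), 'torque': array([-0.04983388, -0.00083298, -0.00239078]), 'opening': 0.09197917973486025}
scene [('fx', 375.51064336325794), ('fy', 375.51064336325794), ('cx', 323.8571923156669), ('cy', 199.33426677476447), ('world_from_camera', array([[ 0.54503891,  0.56188775, -0.62226582,  1.16170468],
       [ 0.83827236, -0.37869965,  0.39228309, -0.3724217 ],
       [-0.01523278, -0.73543778, -0.67742101,  0.79728007],
       [ 0.        ,  0.        ,  0.        ,  1.        ]])), ('shot', 1)]
frame [([325.0, 247.0], 0.7), ([332.0, 255.
[... 1087 characters left out ...]
69.0], 0.89)]
moving_fence [([346.0, 161.0], 0.83)]
fixed_fence [([343.0, 178.0], 0.67)]
wrist [('fx', 304.05373144155107), ('fy', 304.05373144155107), ('cx', 319.63782487776353), ('cy', 200.97385639669253), ('T_tool_cam', array([[ 1.46013402e-04, -2.89362823e-01,  9.57219481e-01,
        -1.58450150e-01],
       [ 9.99999738e-01,  7.20981790e-04,  6.54102467e-05,
        -6.84277561e-04],
       [-7.09065109e-04,  9.57219221e-01,  2.89362852e-01,
        -7.84457949e-02],
       [ 0.00000000e+00,  0.00000000e+00,  0.00000000e+00,
         1.00000000e+00]])), ('shot', 3)]
frame []
button_top []
cup_mid []
thumb_plate []
jar_mid []
spoon_grip []
knock_box []
moving_fence []
fixed_fence []
1.5
```

View pics/scene0.png

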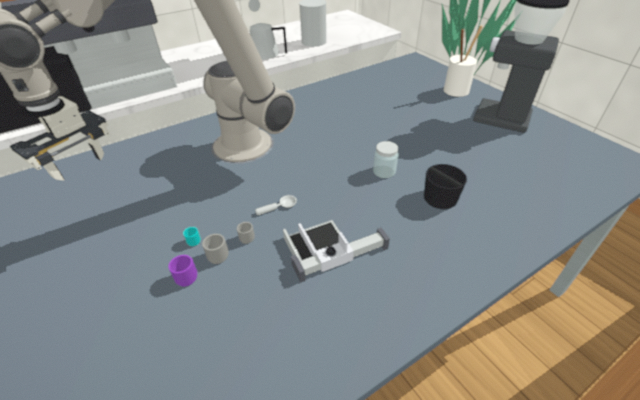

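View pics/top0.png

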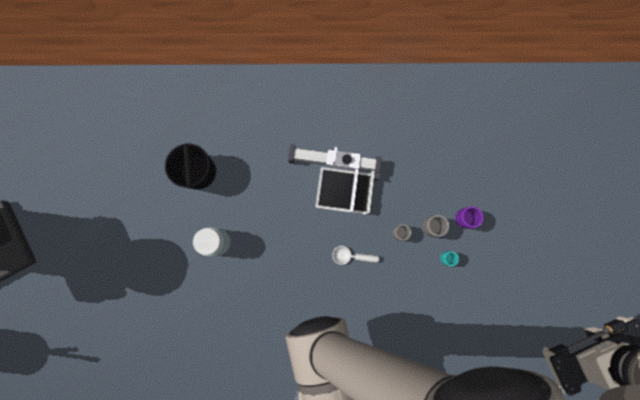

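```bash
python3 - <<'E'
import pickle,cv2
p=pickle.load(open("top0.pkl","rb"))["pixels"]
c=p[110:290,280:500]; cv2.imwrite("pics/topzoom.png",cv2.resize(c,None,fx=3.3,fy=3.3,interpolation=cv2.INTER_CUBIC))
E
```

```text
(no output)
```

View pics/topzoom.png

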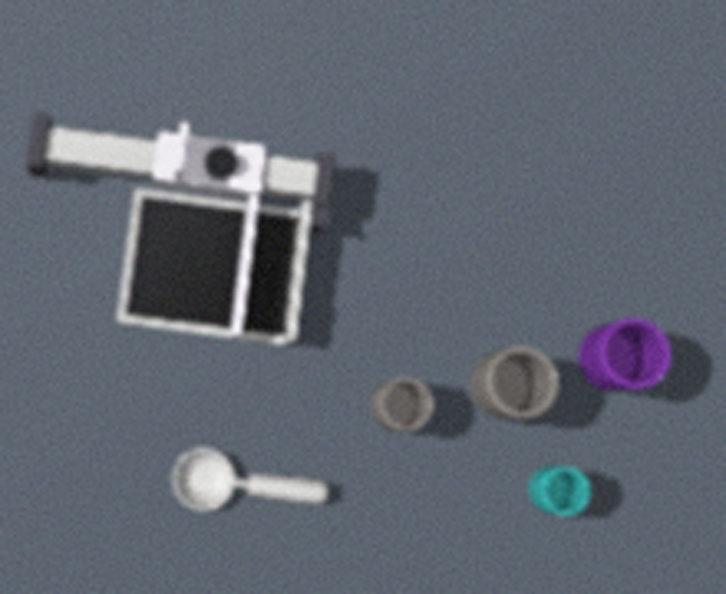

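```bash
cat > h.py <<'E'
import numpy as np,cv2,pickle
from scipy.spatial.transform import Rotation as R
def T_tool(o):
    T=np.eye(4); r=o["tool_rot"]; T[:3,:3]=R.from_euler("xyz",r).as_matrix(); T[:3,3]=o["tool_pos"]; return T
def cloud(p,T=None):
    if T is None: T=p["world_from_camera"]
    z=p["range_z"]; v,u=np.mgrid[:400,:640]
    P=np.stack([(u-p["cx"])/p["fx"]*z,(v-p["cy"])/p["fy"]*z,z,np.ones_like(z)],-1)@T.T
    return P[...,:3]
def ray(p,uv,zp,T=None):
    if T is None: T=p["world_from_camera"]
    d=T[:3,:3]@np.array([(uv[0]-p["cx"])/p["fx"],(uv[1]-p["cy"])/p["fy"],1]); o=T[:3,3]
    return o+d*(zp-o[2])/d[2]
E
python3 - <<'E'
from h import *
p=pickle.load(open("top0.pkl","rb")); W=cloud(p)
s=pickle.load(open("scene0.pkl","rb")); S=cloud(s)
print("table z",np.median(W[280:300,200:280,2]),np.median(S[300:350,300:330,2]))
for uv in [(436,224),(404,230),(467,217),(448,257)]:
  for nm,C in(("top",W),("scene",S)):
    P=C.reshape(-1,3); a=ray(p,uv,.05)
    m=(np.hypot(*(P[:,:2]-a[:2]).T)<.045)&(P[:,2]>.02)
    Q=P[m]; 
    print(nm,uv,a.round(3),m.sum(),Q.max(0).round(3),Q.min(0).round(3), ((Q.max(0)+Q.min(0))/2).round(3))
print("button",ray(p,(346.7,159),.0575), W[159,347])
px=lambda x,y:(280+x/3.3-.35,110+y/3.3-.35)
for n,q,z in [("far foot c",(40,145),.044),("near foot",(323,188),.044),("trayTL",(137,190),.005),("trayTR",(310,207),.02),("trayBL",(122,320),.005),("trayBR",(290,340),.02),("mfence top",(252,195),.035),("mf bot",(237,332),.035),("fix top",(306,200),.034),("fix bot",(292,336),.034)]:
    print(n,ray(p,px(*q),z).round(4))
print("jar",ray(p,(208,240),.1),"box",ray(p,(190,165),.09),"spoon",ray(p,(365,259),.01))
E
```

```text
table z -0.0009953296503691922 -0.000813241318093405
top (436, 224) [ 0.463 -0.273  0.05 ] 275 [ 0.487 -0.246  0.065] [ 0.43  -0.303  0.02 ] [ 0.459 -0.275  0.043]
scene (436, 224) [ 0.463 -0.273  0.05 ] 493 [ 0.491 -0.245  0.064] [ 0.43  -0.302  0.02 ] [ 0.461 -0.273  0.042]
top (404, 230) [ 0.448 -0.185  0.05 ] 116 [ 0.465 -0.161  0.051] [ 0.421 -0.203  0.02 ] [ 0.443 -0.182  0.035]
scene (404, 230) [ 0.448 -0.185  0.05 ] 221 [ 0.467 -0.16   0.049] [ 0.422 -0.203  0.02 ] [ 0.444 -0.181  0.035]
top (467, 217) [ 0.481 -0.359  0.05 ] 322 [ 0.509 -0.339  0.065] [ 0.452 -0.397  0.02 ] [ 0.481 -0.368  0.043]
scene (467, 217) [ 0.481 -0.359  0.05 ] 571 [ 0.513 -0.338  0.063] [ 0.453 -0.396  0.02 ] [ 0.483 -0.367  0.042]
top (448, 257) [ 0.374 -0.301  0.05 ] 115 [ 0.39  -0.292  0.046] [ 0.352 -0.331  0.02 ] [ 0.371 -0.312  0.033]
scene (448, 257) [ 0.374 -0.301  0.05 ] 173 [ 0.393 -0.292  0.044] [ 0.348 -0.33   0.02 ] [ 0.371 -0.311  0.032]
button [ 0.64421982 -0.03319084  0.0575    ] [ 0.643767   -0.03388163  0.05934747]
far foot c [0.6642 0.1188 0.044 ]
near foot [ 0.6251 -0.1197  0.044 ]
trayTL [0.6332 0.0372 0.005 ]
trayTR [ 0.6137 -0.1117  0.02  ]
trayBL [0.519  0.0513 0.005 ]
trayBR [ 0.4989 -0.0915  0.02  ]
mfence top [ 0.6215 -0.0604  0.035 ]
mf bot [ 0.5047 -0.0453  0.035 ]
fix top [ 0.617  -0.1064  0.034 ]
fix bot [ 0.5009 -0.0915  0.034 ]
jar [0.42601322 0.32734288 0.1       ] box [0.62369689 0.38350223 0.09      ] spoon [ 0.37037602 -0.08232836  0.01      ]
```

```bash
python3 - <<'E'
from h import *
from cell import observe
o=observe();T=T_tool(o);print(o["time"],T.round(4),o["qpos"].round(3))
E
```

```text
1.5 [[ 0.000e+00  3.707e-01 -9.287e-01  1.947e-01]
 [-1.000e-04 -9.287e-01 -3.707e-01 -4.876e-01]
 [-1.000e+00  1.000e-04  0.000e+00  2.267e-01]
 [ 0.000e+00  0.000e+00  0.000e+00  1.000e+00]] [-1.337  0.342  1.524 -0.     1.275 -0.146]
```

Emit:
send_rows(
  motion=[
    {"hand":-1,"slide":[0,0,0],"spin":0.13},
    {"hand":-1,"slide":[0,0,0],"spin":0.13},
    {"hand":-1,"slide":[0,0,0],"spin":0.13},
    {"hand":-1,"slide":[0,0,0],"spin":0.13},
  ],
  grip_force=15,
)

```text
time: 1.9
tool_pos: [0.1947, -0.4876, 0.2267]
tool_rot: [2.303, 1.571, -0.997]
contact_force: [0.9, 0.4, 1.1]
opening: 0.0645
```

```bash
cat >> h.py <<'E'
def todo(target):
    from cell import observe
    o=observe();T=T_tool(o)
    d=T[:3,:3].T@(np.array(target)-T[:3,3])*1000
    print("t",round(o["time"],2),"pos",T[:3,3].round(4),"slide",d.round(1),"toolyang",np.arctan2(T[1,1],T[0,1]).round(4),"tilt",T[2,:3].round(4),"F",o["contact_force"].round(2),"open",round(o["opening"],4))
    return d
E
python3 -c "
from h import *
todo([0.60,-0.02,0.2])"
```

```text
t 1.9 pos [ 0.1947 -0.4876  0.2267] slide [  26.7 -525.5 -326.7] toolyang -1.7288 tilt [-1.  0. -0.] F [0.93 0.4  1.06] open 0.0645
```

Emit:
send_rows(
  motion=[
    {"hand":-1,"slide":[2,-40,-25],"spin":0},
    {"hand":-1,"slide":[2,-40,-25],"spin":0},
    {"hand":-1,"slide":[2,-40,-25],"spin":0},
    {"hand":-1,"slide":[2,-40,-25],"spin":0},
    {"hand":-1,"slide":[2,-40,-25],"spin":0},
    {"hand":-1,"slide":[2,-40,-25],"spin":0},
    {"hand":-1,"slide":[2,-40,-25],"spin":0},
  ],
)

```text
time: 2.6
tool_pos: [0.4171, -0.237, 0.212]
tool_rot: [2.07, 1.566, -1.246]
contact_force: [0.7, 0.3, 0.6]
opening: 0.0082
```

```bash
python3 - <<'E'
from h import *
from cell import observe,vision
todo([0.60,-0.02,0.2])
o=observe();p=vision.read_camera("wrist");pickle.dump((o,p),open("w1.pkl","wb"));cv2.imwrite("pics/w1.png",p["pixels"])
E
```

```text
t 2.6 pos [ 0.4171 -0.237   0.212 ] slide [  11.3 -245.6 -142.4] toolyang -1.7454 tilt [-1.      0.0041 -0.0022] F [0.74 0.26 0.6 ] open 0.0082
```

View pics/w1.png

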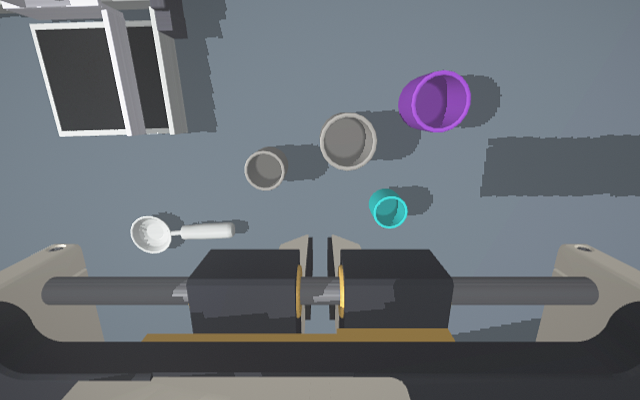

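Emit:
send_rows(
  motion=[
    {"hand":-1,"slide":[2,-41,-24],"spin":0},
    {"hand":-1,"slide":[2,-41,-24],"spin":0},
    {"hand":-1,"slide":[2,-41,-24],"spin":0},
    {"hand":-1,"slide":[2,-41,-24],"spin":0},
    {"hand":-1,"slide":[2,-41,-24],"spin":0},
    {"hand":-1,"slide":[0,-20,-10],"spin":0},
    {"hand":-1,"slide":[0,0,0],"spin":0},
  ],
)

```text
time: 3.35
tool_pos: [0.5903, -0.0267, 0.2017]
tool_rot: [2.937, 1.565, -0.37]
contact_force: [-0.5, -1.0, 0.5]
opening: 0.0004
```

```bash
python3 - <<'E'
from h import *
from cell import observe,vision
todo([0.60,-0.02,0.2])
o=observe();p=vision.read_camera("wrist");pickle.dump((o,p),open("w2.pkl","wb"));cv2.imwrite("pics/w2.png",p["pixels"])
o=observe(); print(o["contact_force"],o["tool_pos"])
E
```

```text
t 3.35 pos [ 0.5903 -0.0267  0.2017] slide [ 1.7 -8.2 -8.4] toolyang -1.7369 tilt [-1.      0.0012 -0.0058] F [-0.53 -1.    0.51] open 0.0004
[ 0.08461237 -0.06588411 -0.25143656] [ 0.58951659 -0.0278024   0.20156839]
```

View pics/w2.png

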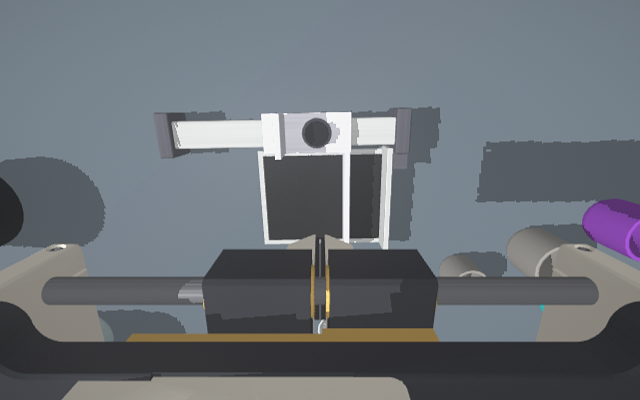

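```bash
python3 - <<'E'
from h import *
o,p=pickle.load(open("w2.pkl","rb")); T=T_tool(o)@p["T_tool_cam"]; W=cloud(p,T)
print("table",np.median(W[30:70,300:400,2]))
g=cv2.cvtColor(p["pixels"],cv2.COLOR_BGR2GRAY).astype(int)
def row(v,us): 
    for u in us: print(v,u,W[v,u].round(4),g[v,u])
row(132,[165,200,240,270,285,300,316,340,370,390,404])
# tube top
v,u=np.mgrid[:400,:640]
m=(u>178)&(u<262)&(v>115)&(v<160)&(abs(W[...,2]-.038)<.004)&(g>150)
m2=(u>354)&(u<394)&(v>110)&(v<150)&(abs(W[...,2]-.038)<.004)&(g>150)
for a in(m,m2): print(a.sum(),W[a].mean(0).round(4),W[a].min(0).round(4),W[a].max(0).round(4))
# min-area rect of all tube top
P=np.vstack([W[m],W[m2]])[:,:2].astype(np.float32); print(cv2.minAreaRect(P*1000))
# button
b=(u>295)&(u<338)&(v>112)&(v<152)&(g<90)&(W[...,2]>.052)
print(b.sum(),W[b].mean(0).round(4)); print(cv2.minEnclosingCircle((W[b][:,:2]*1000).astype(np.float32)))
# mat
k=(u>255)&(u<395)&(v>145)&(v<246)&(g<60)&(abs(W[...,2]-.005)<.006)
print(k.sum()); print(cv2.minAreaRect((W[k][:,:2]*1000).astype(np.float32)))
# thumb plate top
t=(W[...,2]>.08)&(W[...,2]<.09)&(v<165)&(v>100)&(u>250)&(u<300)
print(t.sum(),W[t].mean(0).round(4),cv2.minAreaRect((W[t][:,:2]*1000).astype(np.float32)))
# moving fence top
f=(abs(W[...,2]-.035)<.003)&(v>155)&(v<246)&(u>330)&(u<365)
print(f.sum(),cv2.minAreaRect((W[f][:,:2]*1000).astype(np.float32)))
E
```

```text
table 0.00033230692305494247
132 165 [0.6721 0.1193 0.0443] 117
132 200 [0.6663 0.0866 0.0384] 234
132 240 [0.6594 0.046  0.0374] 236
132 270 [0.6546 0.0138 0.0462] 245
132 285 [ 0.6521 -0.0011  0.0462] 198
132 300 [ 0.6496 -0.0161  0.0459] 202
132 316 [ 0.6477 -0.0323  0.0579] 77
132 340 [ 0.643  -0.0559  0.0465] 247
132 370 [ 0.6372 -0.0871  0.0378] 232
132 390 [ 0.6339 -0.1074  0.0385] 231
132 404 [ 0.6321 -0.1202  0.0444] 117
2238 [0.6613 0.0666 0.0383] [0.6419 0.0217 0.0355] [0.6805 0.1129 0.0409]
1068 [ 0.6378 -0.0915  0.0382] [ 0.6155 -0.1124  0.0343] [ 0.6537 -0.0701  0.0408]
((651.314208984375, -0.9216537475585938), (226.01345825195312, 32.869327545166016), 79.92916870117188)
464 [ 0.6468 -0.0323  0.0577]
((646.7614135742188, -32.16801452636719), 11.826700210571289)
173
((555.974853515625, -76.16081237792969), (46.29133224487305, 103.3138427734375), 75.12908935546875)
345 [0.6522 0.0019 0.0859] ((651.755615234375, 2.296257495880127), (6.4735260009765625, 39.33415222167969), 81.51173400878906)
493 ((566.6835327148438, -52.81629943847656), (5.903043270111084, 100.3625259399414), 81.8039779663086)
```

```bash
python3 - <<'E'
from h import *
todo([0.6478,-.0233,.075])
E
```

```text
t 3.4 pos [ 0.5895 -0.0278  0.2016] slide [126.8 -14.3 -56.1] toolyang -1.7376 tilt [-1.      0.0017 -0.0051] F [ 0.08 -0.07 -0.25] open 0.0005
```

Emit:
send_rows(
  motion=[
    {"hand":-1,"slide":[30,-8,-32],"spin":-0.02},
    {"hand":-1,"slide":[30,-6,-24],"spin":0},
    {"hand":-1,"slide":[30,0,0],"spin":0},
    {"hand":-1,"slide":[10,0,0],"spin":0},
    {"hand":-1,"slide":[0,0,0],"spin":0},
  ],
)

```text
time: 3.9
tool_pos: [0.6477, -0.03, 0.1015]
tool_rot: [2.665, 1.562, -0.627]
contact_force: [-0.4, -0.4, 0.2]
opening: 0.0003
```

```bash
python3 - <<'E'
from h import *
todo([0.6478,-.0233,.075])
E
```

```text
t 3.9 pos [ 0.6477 -0.03    0.1015] slide [26.4 -6.8  1.1] toolyang -1.7215 tilt [-1.      0.0041 -0.0079] F [-0.4  -0.42  0.2 ] open 0.0003
```

Emit:
send_rows(
  motion=[
    {"hand":-1,"slide":[13,-7,1],"spin":0},
    {"hand":-1,"slide":[14,0,0],"spin":0},
    {"hand":-1,"slide":[5,0,0],"spin":0},
    {"hand":-1,"slide":[0,0,0],"spin":0},
  ],
)

```text
time: 4.3
tool_pos: [0.6486, -0.0244, 0.0714]
tool_rot: [2.826, 1.557, -0.468]
contact_force: [-0.7, 0.5, 0.8]
opening: 0.0007
```

```bash
python3 - <<'E'
from h import *
from cell import observe,vision
todo([0.6478,-.0233,.0575])
o=observe();p=vision.read_camera("wrist");pickle.dump((o,p),open("w3.pkl","wb"));cv2.imwrite("pics/w3.png",p["pixels"])
E
```

```text
t 4.3 pos [ 0.6486 -0.0244  0.0714] slide [13.8 -1.   1.2] toolyang -1.7233 tilt [-0.9999  0.0043 -0.0132] F [-0.67  0.53  0.84] open 0.0007
```

View pics/w3.png

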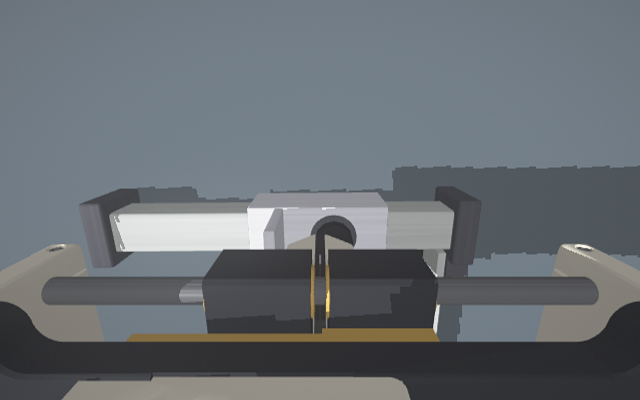

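Emit:
send_rows(
  motion=[
    {"hand":-1,"slide":[10,0,1],"spin":0},
    {"hand":-1,"slide":[4,0,0],"spin":0},
    {"hand":-1,"slide":[3,0,0],"spin":0},
    {"hand":-1,"slide":[2,0,0],"spin":0},
  ],
)

```text
time: 4.75
tool_pos: [0.6492, -0.0245, 0.0536]
tool_rot: [2.894, 1.553, -0.399]
contact_force: [-1.8, 0.8, 5.1]
opening: 0.0002
```

```bash
python3 - <<'E'
from h import *
todo([0.6478,-.0233,.0505])
E
```

```text
t 4.75 pos [ 0.6492 -0.0245  0.0536] slide [ 3.1 -1.   1.6] toolyang -1.7229 tilt [-0.9998  0.0044 -0.0174] F [-1.75  0.8   5.1 ] open 0.0002
```

Emit:
send_rows(
  motion=[
    {"hand":-1,"slide":[2.5,0,0],"spin":0},
    {"hand":-1,"slide":[1,0,0],"spin":0},
  ],
)

```text
time: 4.95
tool_pos: [0.6492, -0.0245, 0.051]
tool_rot: [2.893, 1.553, -0.401]
contact_force: [-2.2, 1.0, 6.1]
opening: 0.0004
```

Emit:
send_rows(
  motion=[
    {"hand":-1,"slide":[0.7,-2,0],"spin":0},
    {"hand":-1,"slide":[0.7,-2,0],"spin":0},
    {"hand":-1,"slide":[0.7,-2,0],"spin":0},
  ],
)

```text
time: 5.25
tool_pos: [0.6499, -0.0197, 0.0507]
tool_rot: [2.803, 1.552, -0.49]
contact_force: [-3.2, -0.2, 6.2]
opening: 0.0007
```

```bash
python3 - <<'E'
from h import *
todo([0.6478,-.0233,.0505])
E
```

```text
t 5.25 pos [ 0.6499 -0.0197  0.0507] slide [0.2 3.9 1.5] toolyang -1.723 tilt [-0.9998  0.0063 -0.018 ] F [-3.17 -0.17  6.15] open 0.0007
```

Emit:
send_rows(
  motion=[
    {"hand":-1,"slide":[0.7,-2,0.5],"spin":0},
    {"hand":-1,"slide":[0.7,-2,0.5],"spin":0},
    {"hand":-1,"slide":[0.7,-2,0.5],"spin":0},
    {"hand":-1,"slide":[0.7,-2,0],"spin":0},
  ],
)

```text
time: 5.65
tool_pos: [0.6509, -0.0132, 0.0513]
tool_rot: [2.768, 1.547, -0.526]
contact_force: [-3.7, 0.3, 5.4]
opening: 0.0003
```

```bash
python3 - <<'E'
from h import *
from cell import observe,vision
todo([0.6478,-.0233,.0505])
o=observe();p=vision.read_camera("wrist");pickle.dump((o,p),open("w4.pkl","wb"));cv2.imwrite("pics/w4.png",p["pixels"])
E
```

```text
t 5.65 pos [ 0.6509 -0.0132  0.0513] slide [ 0.8 10.4  1.5] toolyang -1.723 tilt [-0.9997  0.0088 -0.0225] F [-3.68  0.26  5.41] open 0.0003
```

View pics/w4.png

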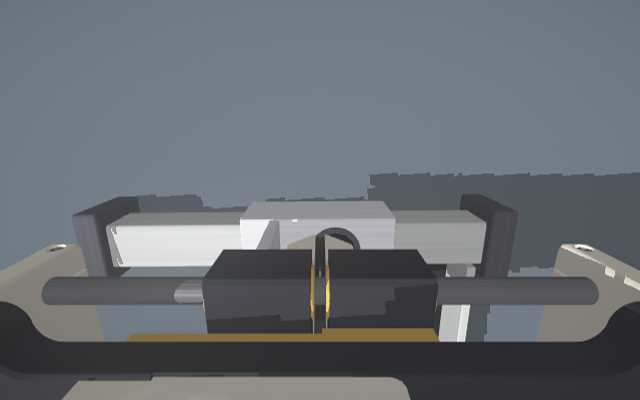

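```bash
cat >> h.py <<'E'
th=-0.147; X=np.array([np.cos(th),np.sin(th)]);Y=np.array([-np.sin(th),np.cos(th)]);O=np.array([.648,-.0223])
def fr(P): d=P[...,:2]-O; return np.stack([d@X,d@Y,P[...,2]],-1)
def sleeve(o,p):
    F=fr(cloud(p,T_tool(o)@p["T_tool_cam"]))
    m=(abs(F[...,0])<.017)&(abs(F[...,2]-.046)<.003)&(F[...,1]>-.11)&(F[...,1]<.15); m[250:]=False
    a=F[m]; t=(abs(F[...,0])<.018)&(F[...,2]>.07)&(F[...,2]<.09); t[250:]=False
    # restrict plate to columns left of fingers
    print("sleeve-top y %.4f..%.4f n%d"%(a[:,1].min(),a[:,1].max(),m.sum()))
    print(np.percentile(a[:,1],[1,99]).round(4))
E
python3 - <<'E'
from h import *
for n in("w2","w3","w4"): print(n); sleeve(*pickle.load(open(n+".pkl","rb")))
E
```

```text
w2
sleeve-top y -0.1057..0.1500 n3006
[-0.1045  0.149 ]
w3
sleeve-top y -0.1057..0.1500 n4816
[-0.1042  0.1492]
w4
sleeve-top y -0.1056..0.1500 n3876
[-0.1043  0.1492]
```

```bash
sed -i 's/(F\[...,1\]>-.11)&(F\[...,1\]<.15)/(F[...,1]>-.095)\&(F[...,1]<.142)/; s/-.046)<.003/-.0465)<.0025/' h.py
python3 - <<'E'
from h import *
for n in("w2","w3","w4"): print(n); sleeve(*pickle.load(open(n+".pkl","rb")))
E
```

```text
w2
sleeve-top y -0.0950..0.1420 n2302
[-0.0939  0.141 ]
w3
sleeve-top y -0.0950..0.1420 n3540
[-0.0943  0.1411]
w4
sleeve-top y -0.0950..0.1420 n2900
[-0.0943  0.141 ]
```

```bash
cat >> h.py <<'E'
def sleeve(o,p,pr=False):
    F=fr(cloud(p,T_tool(o)@p["T_tool_cam"]))[:250].reshape(-1,3)
    F=F[(abs(F[:,0])<.012)&(F[:,2]>.03)&(F[:,2]<.056)]
    b=np.arange(-.1,.145,.002); med=np.array([np.median(F[(F[:,1]>=x)&(F[:,1]<x+.002),2]) if ((F[:,1]>=x)&(F[:,1]<x+.002)).sum()>3 else np.nan for x in b])
    k=np.where(med>.0425)[0]; k=k[(b[k]>-.09)&(b[k]<.135)]
    print("sleeve y",b[k[0]].round(4),(b[k[-1]]+.002).round(4),"-> slide",(b[k[0]]+.045).round(4),(b[k[-1]]+.002-.045).round(4))
    if pr: print((med*1000).round(0).tolist())
E
python3 - <<'E'
from h import *
for n in("w2","w3","w4"): print(n); sleeve(*pickle.load(open(n+".pkl","rb")),pr=n=="w4")
E
```

```text
w2
sleeve y -0.046 0.046 -> slide -0.001 0.001
w3
sleeve y -0.046 0.046 -> slide -0.001 0.001
w4
sleeve y -0.034 0.056 -> slide 0.011 0.011
[44.0, 44.0, 44.0, 44.0, 41.0, 38.0, 38.0, 38.0, 38.0, 38.0, 38.0, 38.0, 38.0, 39.0, 38.0, 38.0, 39.0, 39.0, 39.0, 38.0, 39.0, 38.0, 38.0, 39.0, 38.0, 38.0, 38.0, 38.0, 38.0, 38.0, 38.0, 38.0, 39.0, 46.0, 46.0, 46.0, 46.0, 46.0, 46.0, 46.0, 46.0, 46.0, 46.0, 47.0, 47.0, 48.0, 49.0, 50.0, 50.0, 51.0, 50.0, 49.0, 48.0, 48.0, 48.0, 48.0, 47.0, 47.0, 46.0, 46.0, 46.0, 46.0, 46.0, 46.0, 46.0, 47.0, 47.0, nan, nan, nan, nan, nan, 46.0, 46.0, 46.0, 46.0, 46.0, 46.0, nan, 38.0, 38.0, 38.0, 38.0, 38.0, 39.0, 38.0, 38.0, 38.0, 38.0, 39.0, 38.0, 39.0, 38.0, 39.0, 38.0, 38.0, 38.0, 38.0, 39.0, 38.0, 38.0, 38.0, 38.0, 38.0, 38.0, 38.0, 38.0, 38.0, 38.0, 38.0, 38.0, 38.0, 38.0, 38.0, 38.0, 38.0, 38.0, 38.0, 38.0, 41.0, 44.0, 45.0, 44.0]
```

Emit:
send_rows(
  motion=[
    {"hand":-1,"slide":[-8,0,0],"spin":0},
    {"hand":-1,"slide":[-8,0,0],"spin":0},
    {"hand":-1,"slide":[0,-4,0.5],"spin":0},
    {"hand":-1,"slide":[0,-3,0],"spin":0},
    {"hand":-1,"slide":[0,-3,0],"spin":0},
  ],
)

```text
time: 6.2
tool_pos: [0.6517, -0.0039, 0.0684]
tool_rot: [2.697, 1.545, -0.596]
contact_force: [-0.2, -4.9, 1.2]
opening: 0.0003
```

```bash
python3 - <<'E'
from h import *
from cell import observe,vision
todo([0.6478,-.0233,.0505])
o=observe();p=vision.read_camera("wrist");pickle.dump((o,p),open("w5.pkl","wb"));cv2.imwrite("pics/w5.png",p["pixels"]);sleeve(o,p)
E
```

```text
t 6.2 pos [ 0.6517 -0.0039  0.0684] slide [18.1 19.6  1.3] toolyang -1.7232 tilt [-0.9997  0.011  -0.0232] F [-0.22 -4.89  1.18] open 0.0003
sleeve y -0.03 0.06 -> slide 0.015 0.015
```

Emit:
send_rows(
  motion=[
    {"hand":-1,"slide":[0,-4,0],"spin":0},
    {"hand":-1,"slide":[0,-4,0],"spin":0},
    {"hand":-1,"slide":[0,-4,0],"spin":0},
    {"hand":-1,"slide":[0,-4,0],"spin":0},
    {"hand":-1,"slide":[0,-3,0],"spin":0},
  ],
)

```text
time: 6.75
tool_pos: [0.6543, 0.0136, 0.0684]
tool_rot: [2.566, 1.544, -0.728]
contact_force: [-1.4, -6.3, 2.9]
opening: 0.0005
```

```bash
python3 - <<'E'
from h import *
from cell import observe
d=todo([0.6478,-.0233,.0505]); print(fr(observe()["tool_pos"]))
E
```

```text
t 6.75 pos [0.6543 0.0136 0.0684] slide [18.4 37.2  1.2] toolyang -1.7238 tilt [-0.9997  0.0144 -0.0222] F [-1.45 -6.33  2.9 ] open 0.0005
[0.00094169 0.03646039 0.06842569]
```

Emit:
send_rows(
  motion=[
    {"hand":-1,"slide":[0,-2,0],"spin":0},
    {"hand":-1,"slide":[0,-2,0],"spin":0},
    {"hand":-1,"slide":[0,-2,0],"spin":0},
  ],
)

```text
time: 7.05
tool_pos: [0.6552, 0.0196, 0.0684]
tool_rot: [2.543, 1.544, -0.752]
contact_force: [-2.3, -4.9, 2.7]
opening: 0.0008
```

Emit:
send_rows(
  motion=[
    {"hand":-1,"slide":[0,-2,0],"spin":0},
    {"hand":-1,"slide":[0,-2,0],"spin":0},
    {"hand":-1,"slide":[0,-2,0],"spin":0},
  ],
)

```text
time: 7.35
tool_pos: [0.6562, 0.0265, 0.0682]
tool_rot: [2.573, 1.545, -0.722]
contact_force: [-0.3, -1.5, 1.0]
opening: 0.0009
```

```bash
cat > look.py <<'E'
import sys
from h import *
from cell import observe,vision
n=sys.argv[1]
d=todo([0.6478,-.0233,.0505]); 
o=observe();p=vision.read_camera("wrist");pickle.dump((o,p),open(n+".pkl","wb"));cv2.imwrite(f"pics/{n}.png",p["pixels"]);sleeve(o,p); print(fr(o["tool_pos"]))
E
python3 look.py w6
```

```text
t 7.35 pos [0.6562 0.0265 0.0682] slide [18.4 50.3  1.1] toolyang -1.724 tilt [-0.9997  0.0141 -0.022 ] F [-0.27 -1.45  0.97] open 0.0009
sleeve y 0.0 0.092 -> slide 0.045 0.047
[0.00097141 0.04950847 0.06823481]
```

View pics/w6.png

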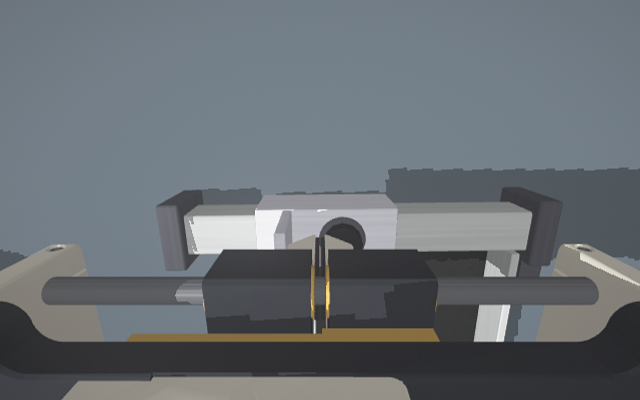

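```bash
cat >> h.py <<'E'
def button(o,p):
    F=fr(cloud(p,T_tool(o)@p["T_tool_cam"])); g=cv2.cvtColor(p["pixels"],cv2.COLOR_BGR2GRAY)
    m=(g<110)&(abs(F[...,0])<.014)&(F[...,2]>.04)&(F[...,2]<.068); m[248:]=False
    print("button n",m.sum(),"z pct",np.percentile(F[...,2][m],[10,50,75,90,97]).round(4),"y",F[...,1][m].min().round(4),F[...,1][m].max().round(4))
E
python3 - <<'E'
from h import *
for n in("w3","w4","w5","w6"): button(*pickle.load(open(n+".pkl","rb")))
E
```

```text
button n 2102 z pct [0.0429 0.0448 0.0488 0.0577 0.0584] y -0.1061 0.1505
button n 1490 z pct [0.0427 0.0446 0.0478 0.0513 0.0612] y -0.1061 0.1518
button n 2083 z pct [0.0429 0.0449 0.0502 0.0525 0.0531] y -0.1064 0.1504
button n 2044 z pct [0.0429 0.0449 0.0512 0.0579 0.0585] y -0.1062 0.1502
```

Emit:
send_rows(
  motion=[
    {"hand":-1,"slide":[0,3,0],"spin":0},
    {"hand":-1,"slide":[-30,3,0],"spin":0},
    {"hand":-1,"slide":[-45,0,20],"spin":0},
    {"hand":-1,"slide":[-45,0,20],"spin":0},
    {"hand":-1,"slide":[-10,0,0],"spin":0},
  ],
)

```text
time: 7.9
tool_pos: [0.6108, 0.0321, 0.1965]
tool_rot: [2.515, 1.555, -0.778]
contact_force: [0.8, 0.5, 0.7]
opening: 0.0003
```

```bash
python3 look.py w7; python3 - <<'E'
from h import *
o,p=pickle.load(open("w7.pkl","rb")); button(o,p)
F=fr(cloud(p,T_tool(o)@p["T_tool_cam"])); g=cv2.cvtColor(p["pixels"],cv2.COLOR_BGR2GRAY)
m=(g<110)&(abs(F[...,0])<.014)&(F[...,2]>.05)&(F[...,2]<.068)&(F[...,1]>0)&(F[...,1]<.07); print(np.median(F[m],0).round(4),m.sum())
v=np.mgrid[:400,:640][0]
for nm,lo,hi in(("moving",-.02,.03),("fixed",-.1,-.07)):
    f=(F[...,2]>.029)&(F[...,2]<.039)&(F[...,0]>-.13)&(F[...,0]<-.03)&(F[...,1]>lo)&(F[...,1]<hi)&(v<235)
    print(nm,f.sum(),np.percentile(F[f],[2,50,98],axis=0).round(4))
E
```

```text
t 7.9 pos [0.6108 0.0321 0.1965] slide [147.   47.8 -43. ] toolyang -1.7224 tilt [-0.9999  0.0096 -0.0132] F [0.77 0.48 0.69] open 0.0003
sleeve y 0.0 0.092 -> slide 0.045 0.047
[-0.04480438  0.04840373  0.19645258]
button n 880 z pct [0.0433 0.0565 0.0578 0.0584 0.059 ] y -0.1057 0.1409
[0.0007 0.0365 0.0578] 466
moving 372 [[-0.0995  0.0014  0.0301]
 [-0.0638  0.0046  0.0351]
 [-0.0314  0.0073  0.0365]]
fixed 523 [[-0.1003 -0.0987  0.0295]
 [-0.0577 -0.0875  0.0341]
 [-0.0308 -0.0847  0.0372]]
```

View pics/w7.png

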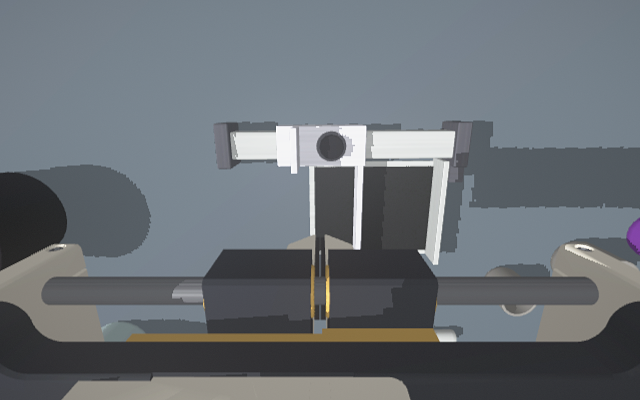

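Emit:
send_rows(
  motion=[
    {"hand":1,"slide":[0,0,0],"spin":-0.145},
    {"hand":1,"slide":[0,0,0],"spin":-0.145},
    {"hand":1,"slide":[0,0,0],"spin":-0.145},
    {"hand":1,"slide":[0,0,0],"spin":-0.145},
    {"hand":1,"slide":[0,0,0],"spin":-0.145},
    {"hand":1,"slide":[0,0,0],"spin":-0.145},
    {"hand":1,"slide":[0,0,0],"spin":-0.145},
    {"hand":1,"slide":[0,0,0],"spin":-0.145},
  ],
)

```text
time: 8.75
tool_pos: [0.611, 0.0339, 0.1839]
tool_rot: [0.484, 1.565, -1.611]
contact_force: [-0.1, 0.7, 0.9]
opening: 0.0599
```

Emit:
send_rows(
  motion=[
    {"hand":1,"slide":[0,0,0],"spin":-0.145},
    {"hand":1,"slide":[0,0,0],"spin":-0.145},
    {"hand":1,"slide":[0,0,0],"spin":-0.1},
    {"hand":1,"slide":[0,0,0],"spin":0},
  ],
)

```text
time: 9.15
tool_pos: [0.6102, 0.0348, 0.1759]
tool_rot: [-1.173, 1.561, -2.862]
contact_force: [0.0, 0.1, 0.4]
opening: 0.0902
```

```bash
python3 - <<'E'
from h import *
todo([0.461,-.274,.18])
E
```

```text
t 9.15 pos [0.6102 0.0348 0.1759] slide [  -1.8 -111.9  324.2] toolyang -0.1179 tilt [-0.9999 -0.0094  0.004 ] F [0.01 0.12 0.4 ] open 0.0902
```

Emit:
send_rows(
  motion=[
    {"hand":1,"slide":[-1,-14,40],"spin":0.03},
    {"hand":1,"slide":[-1,-14,40],"spin":0},
    {"hand":1,"slide":[-1,-14,40],"spin":0},
    {"hand":1,"slide":[-1,-14,40],"spin":0},
    {"hand":1,"slide":[-1,-14,40],"spin":0},
    {"hand":1,"slide":[-1,-14,40],"spin":0},
    {"hand":1,"slide":[0,-14,40],"spin":0},
    {"hand":1,"slide":[0,0,0],"spin":0},
  ],
)

```text
time: 9.95
tool_pos: [0.4662, -0.2337, 0.1742]
tool_rot: [-1.574, 1.553, 2.968]
contact_force: [0.1, 0.8, 0.3]
opening: 0.0916
```

```bash
python3 - <<'E'
from h import *
from cell import observe,vision
todo([0.461,-.274,.18])
o=observe();p=vision.read_camera("wrist");pickle.dump((o,p),open("w8.pkl","wb"));cv2.imwrite("pics/w8.png",p["pixels"])
W=cloud(p,T_tool(o)@p["T_tool_cam"])[:300].reshape(-1,3)
m=(np.hypot(W[:,0]-.461,W[:,1]+.274)<.045)&(W[:,2]>.055)&(W[:,2]<.07); Q=W[m]
print(m.sum(),Q.min(0),Q.max(0),cv2.minEnclosingCircle((Q[:,:2]*1000).astype(np.float32)))
E
```

```text
t 9.95 pos [ 0.4662 -0.2337  0.1742] slide [-5.8  1.6 40.6] toolyang -0.1701 tilt [-9.998e-01 -1.800e-02 -1.000e-04] F [0.06 0.82 0.31] open 0.0916
984 [ 0.42978447 -0.30154232  0.05501272] [ 0.48699318 -0.24343675  0.06415109] ((458.5626525878906, -272.5260314941406), 29.09888458251953)
```

View pics/w8.png

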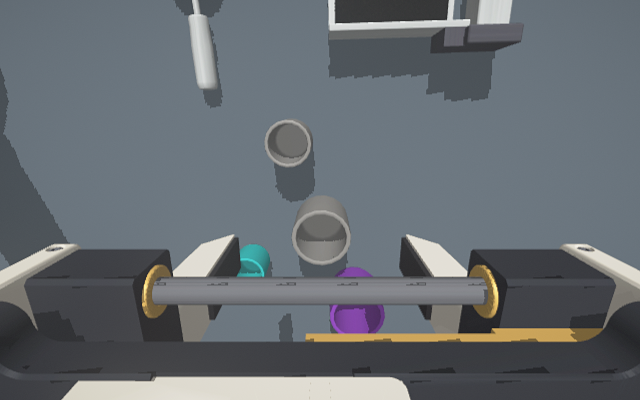

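Emit:
send_rows(
  motion=[
    {"hand":1,"slide":[0,-5,39],"spin":-0.023},
    {"hand":1,"slide":[20,0,0],"spin":0},
    {"hand":1,"slide":[0,0,0],"spin":0},
  ],
)

```text
time: 10.3
tool_pos: [0.4565, -0.2682, 0.1522]
tool_rot: [-1.807, 1.552, 2.755]
contact_force: [-1.0, 0.7, 0.7]
opening: 0.0919
```

```bash
python3 - <<'E'
from h import *
todo([0.4586,-.2725,.022])
E
```

```text
t 10.3 pos [ 0.4565 -0.2682  0.1522] slide [130.1   5.1   4.5] toolyang -0.15 tilt [-0.9998 -0.0182 -0.0044] F [-1.01  0.69  0.66] open 0.0919
```

Emit:
send_rows(
  motion=[
    {"hand":1,"slide":[25,5,4.5],"spin":0},
    {"hand":1,"slide":[30,0,0],"spin":0},
    {"hand":1,"slide":[25,0,0],"spin":0},
    {"hand":1,"slide":[0,0,0],"spin":0},
  ],
)

```text
time: 10.7
tool_pos: [0.4638, -0.2696, 0.0715]
tool_rot: [-1.841, 1.555, 2.721]
contact_force: [-0.4, -0.5, -0.4]
opening: 0.0918
```

```bash
python3 - <<'E'
from h import *
todo([0.4586,-.2725,.022])
E
```

```text
t 10.7 pos [ 0.4638 -0.2696  0.0715] slide [49.5 -4.   3.8] toolyang -0.1503 tilt [-0.9999 -0.0149 -0.0041] F [-0.35 -0.54 -0.39] open 0.0918
```

Emit:
send_rows(
  motion=[
    {"hand":1,"slide":[15,-4,3.5],"spin":0},
    {"hand":1,"slide":[20,0,0],"spin":0},
    {"hand":1,"slide":[12,0,0],"spin":0},
    {"hand":1,"slide":[0,0,0],"spin":0},
  ],
)

```text
time: 11.1
tool_pos: [0.4634, -0.2707, 0.0277]
tool_rot: [-1.777, 1.561, 2.787]
contact_force: [0.1, 0.3, -0.3]
opening: 0.0917
```

```bash
python3 - <<'E'
from h import *
todo([0.4586,-.2725,.022])
E
```

```text
t 11.1 pos [ 0.4634 -0.2707  0.0277] slide [ 5.8 -4.5  2.5] toolyang -0.1484 tilt [-1.     -0.0096 -0.002 ] F [ 0.13  0.3  -0.26] open 0.0917
```

Emit:
send_rows(
  motion=[
    {"hand":1,"slide":[5,-4.5,2],"spin":0},
    {"hand":1,"slide":[1,-1,0],"spin":0},
    {"hand":0.4,"slide":[0,0,0],"spin":0},
    {"hand":0,"slide":[0,0,0],"spin":0},
    {"hand":0,"slide":[0,0,0],"spin":0},
    {"hand":0,"slide":[0,0,0],"spin":0},
    {"hand":0,"slide":[0,0,0],"spin":0},
  ],
  grip_force=15,
)

```text
time: 11.8
tool_pos: [0.4595, -0.273, 0.0255]
tool_rot: [-1.338, 1.566, -3.057]
contact_force: [0.2, 0.6, -0.2]
opening: 0.0566
```

```bash
python3 - <<'E'
from h import *
todo([0.4586,-.2725,.022])
E
```

```text
t 11.8 pos [ 0.4595 -0.273   0.0255] slide [ 3.5 -1.  -0.4] toolyang -0.1483 tilt [-1.     -0.0042  0.001 ] F [ 0.19  0.59 -0.22] open 0.0566
```

Emit:
send_rows(
  motion=[
    {"hand":0,"slide":[-10,0,0],"spin":0},
    {"hand":0,"slide":[-20,0,0],"spin":0},
    {"hand":0,"slide":[-25,0,0],"spin":0},
    {"hand":0,"slide":[-25,0,0],"spin":0},
    {"hand":0,"slide":[-15,0,0],"spin":0},
    {"hand":0,"slide":[0,0,0],"spin":0},
  ],
)

```text
time: 12.4
tool_pos: [0.459, -0.2721, 0.1252]
tool_rot: [-1.699, 1.563, 2.865]
contact_force: [0.4, -0.2, -1.2]
opening: 0.0569
```

```bash
python3 - <<'E'
from h import *
todo([0.5597,-.0517,.11])
E
```

```text
t 12.4 pos [ 0.459  -0.2721  0.1252] slide [  14.9   67.2 -232.9] toolyang -0.1484 tilt [-1.     -0.0075 -0.001 ] F [ 0.38 -0.24 -1.2 ] open 0.0569
```

Emit:
send_rows(
  motion=[
    {"hand":0,"slide":[0,5,-17],"spin":0},
    {"hand":0,"slide":[0,9,-32],"spin":0},
    {"hand":0,"slide":[0,9,-32],"spin":0},
    {"hand":0,"slide":[0,9,-32],"spin":0},
    {"hand":0,"slide":[0,9,-32],"spin":0},
    {"hand":0,"slide":[0,9,-32],"spin":0},
    {"hand":0,"slide":[0,9,-32],"spin":0},
    {"hand":0,"slide":[0,4,-12],"spin":0},
  ],
)

```text
time: 13.2
tool_pos: [0.5538, -0.0567, 0.12]
tool_rot: [-1.684, 1.556, 2.874]
contact_force: [-0.1, 0.1, -1.7]
opening: 0.057
```

```bash
python3 - <<'E'
from h import *
todo([0.5597,-.0517,.11])
E
```

```text
t 13.2 pos [ 0.5538 -0.0567  0.12  ] slide [ 9.9  5.2 -5.8] toolyang -0.1543 tilt [-0.9999 -0.0148 -0.0017] F [-0.1   0.07 -1.66] open 0.057
```

Emit:
send_rows(
  motion=[
    {"hand":0,"slide":[10,5,-6],"spin":-0.006},
    {"hand":0,"slide":[15,0,0],"spin":0},
    {"hand":0,"slide":[0,0,0],"spin":0},
  ],
)

```text
time: 13.5
tool_pos: [0.5589, -0.0505, 0.0915]
tool_rot: [-1.645, 1.553, 2.923]
contact_force: [-0.8, 0.1, -2.1]
opening: 0.057
```

```bash
python3 - <<'E'
from h import *
from cell import observe,vision
todo([0.5597,-.0517,.031])
o=observe();p=vision.read_camera("wrist");pickle.dump((o,p),open("w9.pkl","wb"));cv2.imwrite("pics/w9.png",p["pixels"])
F=fr(cloud(p,T_tool(o)@p["T_tool_cam"]))
print(fr(o["tool_pos"]))
b=(F[...,2]>.1)&(np.hypot(F[...,0]+.083,F[...,1]+.042)<.04); b[300:]=0
print(b.sum(), np.percentile(F[b],[1,50,99],axis=0).round(4) if b.sum() else 0)
for nm,lo,hi in(("moving",-.02,.03),("fixed",-.1,-.07)):
    f=(F[...,2]>.029)&(F[...,2]<.039)&(F[...,0]>-.13)&(F[...,0]<-.03)&(F[...,1]>lo)&(F[...,1]<hi)
    print(nm,f.sum(),np.percentile(F[f],[2,50,98],axis=0).round(4) if f.sum() else 0)
E
```

```text
t 13.5 pos [ 0.5589 -0.0505  0.0915] slide [60.5  2.   1.2] toolyang -0.1447 tilt [-0.9998 -0.0176 -0.0013] F [-0.81  0.06 -2.11] open 0.057
[-0.0839815  -0.04092694  0.09148571]
9341 [[-0.1197 -0.0422  0.1009]
 [-0.0832 -0.0136  0.1291]
 [-0.0464 -0.009   0.1762]]
moving 1330 [[-0.1277  0.0015  0.0304]
 [-0.0773  0.0049  0.0351]
 [-0.0317  0.0075  0.0366]]
fixed 0 0
```

View pics/w9.png

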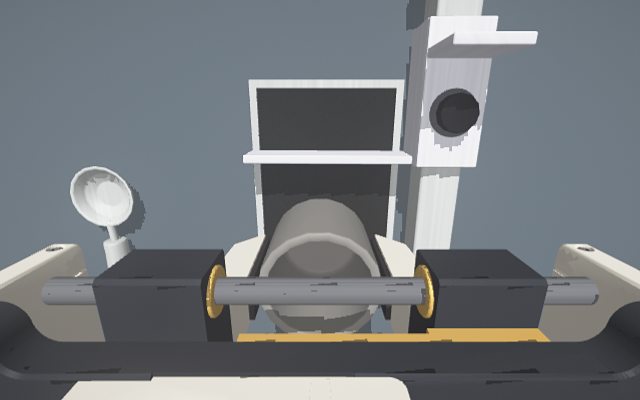

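Emit:
send_rows(
  motion=[
    {"hand":0,"slide":[10,2,3],"spin":0},
    {"hand":0,"slide":[18,0,0],"spin":0},
    {"hand":0,"slide":[15,0,0],"spin":0},
    {"hand":0,"slide":[0,0,0],"spin":0},
  ],
)

```text
time: 13.95
tool_pos: [0.5612, -0.0581, 0.048]
tool_rot: [-1.588, 1.557, 2.975]
contact_force: [0.5, -0.6, -1.1]
opening: 0.0567
```

```bash
python3 - <<'E'
from h import *
from cell import observe
todo([0.5597,-.0517,.0305]);print(fr(observe()["tool_pos"]))
E
```

```text
t 13.95 pos [ 0.5612 -0.0581  0.048 ] slide [17.6 -2.2 -6.1] toolyang -0.1488 tilt [-9.999e-01 -1.330e-02 -2.000e-04] F [ 0.52 -0.58 -1.11] open 0.0567
[-0.08062856 -0.04810822  0.04804465]
```

Emit:
send_rows(
  motion=[
    {"hand":0,"slide":[3,-2,-5],"spin":0},
    {"hand":0,"slide":[6,0,0],"spin":0},
    {"hand":0,"slide":[0,0,0],"spin":0},
  ],
)

```text
time: 14.25
tool_pos: [0.5604, -0.0539, 0.0395]
tool_rot: [-1.566, 1.559, 2.995]
contact_force: [0.5, -0.2, -2.2]
opening: 0.0568
```

```bash
python3 - <<'E'
from h import *
from cell import observe
todo([0.5597,-.0517,.0305]);print(fr(observe()["tool_pos"]))
E
```

```text
t 14.25 pos [ 0.5604 -0.0539  0.0395] slide [ 9. -1. -2.] toolyang -0.1504 tilt [-0.9999 -0.0114  0.    ] F [ 0.52 -0.21 -2.23] open 0.0568
[-0.08198634 -0.04403465  0.03953727]
```

Emit:
send_rows(
  motion=[
    {"hand":0,"slide":[3,0,-1.5],"spin":0},
    {"hand":0,"slide":[2,0,0],"spin":0},
    {"hand":0,"slide":[2,0,0],"spin":0},
    {"hand":0,"slide":[0,0,0],"spin":0},
  ],
)

```text
time: 14.65
tool_pos: [0.5615, -0.0523, 0.0332]
tool_rot: [-1.534, 1.562, 3.029]
contact_force: [0.1, 0.3, -2.9]
opening: 0.0568
```

Emit:
send_rows(
  motion=[
    {"hand":0,"slide":[1,0,0],"spin":0},
    {"hand":0,"slide":[1,0,0],"spin":0},
  ],
)

```text
time: 14.85
tool_pos: [0.5616, -0.0523, 0.0313]
tool_rot: [-1.527, 1.562, 3.036]
contact_force: [0.7, -0.2, -1.6]
opening: 0.0569
```

Emit:
send_rows(
  motion=[
    {"hand":0,"slide":[1,0,0],"spin":0},
    {"hand":0,"slide":[1,0,0],"spin":0},
  ],
)

```text
time: 15.05
tool_pos: [0.5617, -0.0523, 0.0305]
tool_rot: [-1.514, 1.563, 3.048]
contact_force: [-4.9, 0.3, 13.2]
opening: 0.0569
```

Emit:
send_rows(
  motion=[
    {"hand":0,"slide":[-0.6,0,0],"spin":0},
    {"hand":0,"slide":[0,0,0],"spin":0},
  ],
)

```text
time: 15.25
tool_pos: [0.562, -0.0524, 0.0316]
tool_rot: [-1.493, 1.564, 3.069]
contact_force: [-0.4, 0.3, -1.4]
opening: 0.0567
```

Emit:
send_rows(
  motion=[
    {"hand":0,"slide":[0.6,0,0],"spin":0},
  ],
)

```text
time: 15.35
tool_pos: [0.562, -0.0524, 0.031]
tool_rot: [-1.494, 1.564, 3.068]
contact_force: [-0.0, -0.9, -2.9]
opening: 0.0568
```

Emit:
send_rows(
  motion=[
    {"hand":0,"slide":[0.7,0,0],"spin":0},
  ],
)

```text
time: 15.45
tool_pos: [0.562, -0.0524, 0.0305]
tool_rot: [-1.49, 1.564, 3.072]
contact_force: [-3.5, 0.7, 7.3]
opening: 0.0569
```

Light contact. Open part-way.

Emit:
send_rows(
  motion=[
    {"hand":0.3,"slide":[0,0,0],"spin":0},
    {"hand":0.5,"slide":[0,0,0],"spin":0},
    {"hand":0.55,"slide":[0,0,0],"spin":0},
    {"hand":0.55,"slide":[0,0,0],"spin":0},
  ],
)

```text
time: 15.85
tool_pos: [0.5625, -0.0525, 0.0306]
tool_rot: [-1.47, 1.565, 3.092]
contact_force: [0.2, 0.2, -0.3]
opening: 0.0706
```

```bash
python3 - <<'E'
from h import *
from cell import observe
todo([0.5597,-.0517,.0305]);print(fr(observe()["tool_pos"]))
E
```

```text
t 15.85 pos [ 0.5625 -0.0525  0.0306] slide [ 0.1 -2.9 -0.4] toolyang -0.1498 tilt [-1.0e+00 -5.9e-03  6.0e-04] F [ 0.17  0.23 -0.29] open 0.0706
[-0.08017417 -0.04239458  0.03057827]
```

Emit:
send_rows(
  motion=[
    {"hand":0.55,"slide":[-8,0,0],"spin":0},
    {"hand":0.55,"slide":[-12,0,0],"spin":0},
    {"hand":0.55,"slide":[-12,0,0],"spin":0},
  ],
)

```text
time: 16.15
tool_pos: [0.5618, -0.0524, 0.0633]
tool_rot: [-1.529, 1.562, 3.033]
contact_force: [-0.3, 0.4, 0.7]
opening: 0.0709
```

Emit:
send_rows(
  motion=[
    {"hand":0.55,"slide":[-15,0,0],"spin":0},
    {"hand":0.55,"slide":[-30,0,0],"spin":0},
    {"hand":0.55,"slide":[-45,0,0],"spin":0},
    {"hand":0.55,"slide":[-30,0,20],"spin":0},
    {"hand":0.55,"slide":[0,0,0],"spin":0},
    {"hand":0.55,"slide":[0,0,0],"spin":0},
  ],
)

```text
time: 16.75
tool_pos: [0.5607, -0.0726, 0.1965]
tool_rot: [0.036, 1.569, -1.684]
contact_force: [0.2, -0.2, 0.1]
opening: 0.0707
```

```bash
python3 - <<'E'
from h import *
from cell import observe,vision
todo([0.5597,-.0517,.0305])
o=observe();p=vision.read_camera("wrist");pickle.dump((o,p),open("w10.pkl","wb"));cv2.imwrite("pics/w10.png",p["pixels"])
s=vision.read_camera("scene");cv2.imwrite("pics/s10.png",cv2.resize(s["pixels"][150:330,150:470],None,fx=2.4,fy=2.4))
print(observe()["time"])
for nm,C in(("w",cloud(p,T_tool(o)@p["T_tool_cam"])[:248]),("s",cloud(s))):
    F=fr(C); m=(F[...,2]>.06)&(F[...,2]<.075)&(np.hypot(F[...,0]+.081,F[...,1]+.042)<.045)
    Q=F[m];print(nm,m.sum(),cv2.minEnclosingCircle((Q[:,:2]*1000).astype(np.float32)),np.percentile(Q[:,2],[5,50,95]).round(4))
    m=(abs(F[...,0])<.012)&(abs(F[...,1]-.0365)<.009); print("button z",np.median(F[m][:,2]).round(4),m.sum())
    Q=Q[Q[:,2]>.0645]; A=np.c_[Q[:,:2],np.ones(len(Q))]; print("rim plane",np.linalg.lstsq(A,Q[:,2],rcond=None)[0].round(4))
sleeve(o,p)
E
```

```text
t 16.75 pos [ 0.5607 -0.0726  0.1965] slide [165.9  -4.1 -20.7] toolyang -0.1493 tilt [-1.      0.      0.0014] F [ 0.23 -0.23  0.06] open 0.0707
16.85
w 906 ((-81.13395690917969, -42.320343017578125), 28.88542938232422) [0.0617 0.067  0.0683]
button z 0.0577 535
rim plane [0.0004 0.0009 0.0671]
s 132 ((-80.27748107910156, -43.67375183105469), 29.763511657714844) [0.0608 0.065  0.0677]
button z 0.0559 57
rim plane [0.0042 0.0032 0.0666]
sleeve y 0.002 0.092 -> slide 0.047 0.047
```

View pics/w10.png

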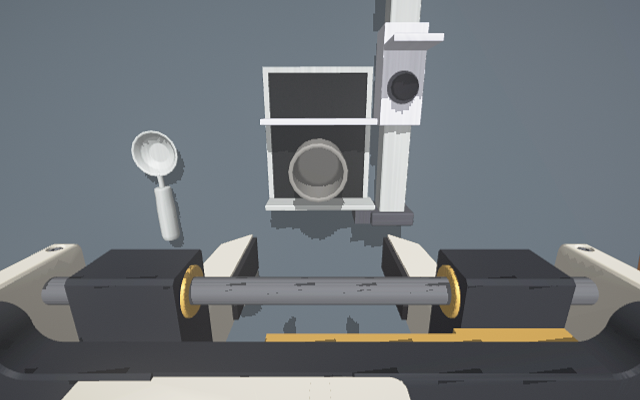

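View pics/s10.png

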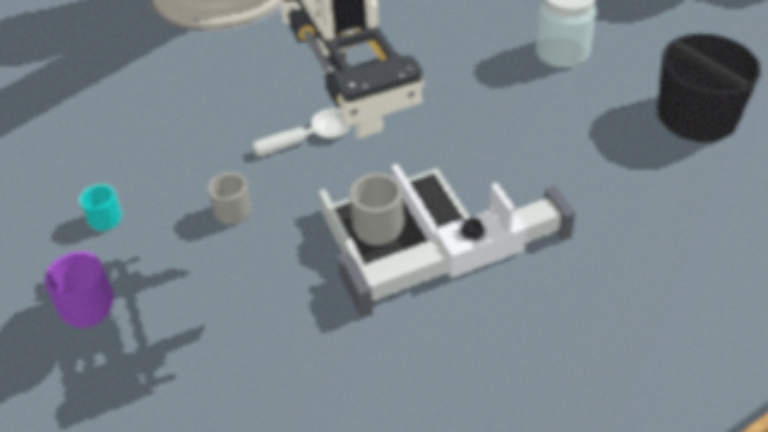

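```bash
python3 -c "
from cell import job
print(job.hand_in())"
```

```text
the job is handed in; nothing more can be done
None
```

I widened the frame, set the larger grey cup between the fences and handed the job in at about 16.9 s; no verdict is reported.

- **Frame:** I pressed the button about 6.5 mm (roughly 6 N) and moved the sleeve to about 11 mm. I then let go of the button and pushed the thumb plate in small steps of 2–4 mm per row. A wrist-camera check showed the button already up at about 47 mm of slide, so I stopped pushing.
- **Cup:** I gripped it front and back and lowered it until it just touched the mat. The highest reading on contact was about 13 N. I then opened the fingers part-way and moved them up and clear.

**Last checks:**
- **Button:** it is up, with its top at 57.7 mm in the wrist camera. The scene camera read 55.9 mm, from few pixels.
- **Sleeve:** it has slid out 47 mm.
- **Cup position:** its centre is at frame x −81 mm, y −42 mm. The two cameras agree to about 1.5 mm. That leaves about 43 mm from its centre to each fence face.
- **Cup upright:** the rim is level at 67 mm, which fits the 62 mm cup standing on the 5 mm mat.
- **Bystanders:** the jar, spoon and knock box look undisturbed in the pictures. I did not measure their positions again.

No check failed. The one thing I had to correct was a sideways drift of about 6 mm while lowering the cup, fixed before it touched the mat.

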